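# Find the heavy side of a sample mixer's drum and hold it at the bottom

### The arm

A 6-joint arm with a two-finger parallel gripper is mounted at the origin on a cart in front of the work surface, level with it; the furniture and walls round the work are solid. World frame = base frame: x ahead of the robot, y to its left, z up, the work surface at z = 0. Lengths are in m, angles in rad, forces in N, time in s.
With the tool pointing down it reaches from about 0.35 to 0.975 m from the base axis. Payload 4.9 kg.
Tool frame: the origin (TCP) lies at the very end of the fingers, on their centre line; the grasp point (between the pads) lies 19 mm behind it; z points along the fingers, y is the line along which they close (so a half turn about z gives the same grasp; the last joint's range is limited). The gripper opens to 85 mm and grips with 20 to 120 N. Pads are 22 mm wide; open, the fingers measure 114 mm over their backs; the gripper's body (76 mm by 85 mm) begins 54 mm behind the grasp point. The pads swing forward as they close: fully open they stand 13 mm farther back than shut.
Start: joints at [-1.251, 0.053, 1.613, -0, 1.476, -0.119], TCP at [0.266, -0.566, 0.231] pointing down, gripper open.
Joint ranges: [-3.01, 3.01], [-1.01, 2.22], [0.06, 2.58], [-1.02, 4.17], [0.09, 2.62], [-3.14, 3.14]. Speed limits (rad/s): [2.57, 2.57, 3.14, 3.14, 3.14, 3.14].

### API

Orientations are given as a unit quaternion [w, x, y, z].
In Python, from plant import manip, vision, order gives the robot as it stands.
- The arm moves only by the tool play_rows, never from a script. Its argument "steps" is a list that holds one entry, the list of rows, each a list of 6 numbers: the shift along the tool's x, y, z in mm, then the turn, a rotation vector about the tool's x, y, z in degrees. A call has 1 to 12 rows; each row is the pose to reach, as a shift and turn from the pose commanded when the call began, along the tool's axes at that moment; what a row does not reach only later rows make up. A row lasts 1/12 s, in which the tool goes at most 41.7 mm and 7.16 degrees, less where a joint would pass 70% of its speed; a pose out of reach is approached as far as the arm can. A call with a gripper value outside its range is refused whole. "claw" is the gripper's target within -1 to 1 (fully open at 1, half-way at 0, shut at -1), set as the call begins (left out, the last holds). The fingers move at their own pace and stop on an object; the grip force is fixed at half the most. Time passes only in rows, so rows that repeat a pose let the fingers close. It gives the time, the measured TCP pose, the force, the opening and the grip force at its end, in the units of the state.
- manip.state(): the state, without advancing time (a new reading comes with each control period).
- vision.grab_frame(name): name is "side" or "top" or "wrist"; returns (picture, depth): 480x640x3 uint8, blue, green, red; 480x640 float32, m along the optical axis (not along the pixel's ray), 0 where there is no reading.
- vision.camera_info(name): a dict with "K" (3x3 intrinsics, pixels), "eye" and "orientation" of the camera in the world; the wrist camera has in their place "T_tool_cam" (4x4, takes a point from camera to tool coordinates, whose origin is the TCP and whose axes are the flange's). Camera axes: x right, y down, z forward; pixel columns grow to the right and rows downward; lengths in m; the calibration is good to about 2 mm. The wrist camera is an equidistant fisheye: a pixel r from the principal point sees the ray r / f radians off the axis. A picture is of the moment at which its call begins: read the wrist's pose just before it. camera_info takes no time and is no camera call.
- order.job_done(): hands the job in; it is judged then, once.
The state is a dict: "time": time; "joint_pos": joint angles; "joint_vel": joint speeds; "joint_efforts": joint torques, N m; "tool_pos": TCP position; "tool_rot": TCP orientation; "contact_force": force on the tool from outside, world axes, zero at the start; "ft_torque": the same for the moment, N m; "gripper_width": opening from 0.0 (shut) to 1.0 (fully open); "grasp_force": force on a finger pad.
Only numpy, scipy, OpenCV 4.12 (cv2) and the standard library are available. Lean on these libraries where they do the work, as an engineer would, in place of code of your own. Each camera call takes 0.05 s, during which the arm holds its last target. There are 200 camera calls.

### The job

Somewhere round the sealed blue drum of the sample mixer sits one heavy cartridge that cannot be seen. Take the black crank handle and turn the drum at least once completely round, either way, feeling on which side the weight is; then bring the heavy side straight down and finish there, standing still with the handle still gripped, so that the drum can be opened safely. Leave the bottles, vials, carton and weighing boats where they are.

Things in the scene. Friction and masses are not known exactly. Their poses are not given: they have to be found in the camera images.
- mixer: Mixer, fixed to the worktop: grey base plate 170 x 170 x 14 mm, white pedestal (177 mm high) at the back, drum on a level axle before it. Origin on the worktop below the drum's middle; x along the axle from crank side to pedestal, y to the left seen from the crank side, z up. Axle at z = 140 mm. A red pointer on the base below the drum's front face marks straight down.
- drum (a joint): Angle of the drum about its axle (rad; no end stops, counts on over whole turns). 0 = crank handle straight above the axle; grows clockwise seen from the crank side, so the handle's axis lies at y = -55 mm * sin(angle), z = 140 mm + 55 mm * cos(angle) in the mixer's frame. Dry bearing friction of about 0.27 N m: it stays where it is left.
- drum_center (a point): Middle of the drum, on its axle (turns with it). Blue cylinder, 170 mm across, x = -30 to 28 mm. The hidden cartridge (0.34 to 0.5 kg, centre 50 mm off the axle, fixed in the drum at an unknown angle, new each time) has a moment of 0.16 to 0.24 N m when level with the axle: cranking is hard while it rises (up to 10 N at the handle) and easy while it sinks (down to 0.5 N).
- crank_handle: Black round crank handle, 15 mm thick, 86 mm long, with 20 mm collars at both ends, parallel to the axle, 55 mm from it, standing out from the drum's front face towards the robot. Origin at mid-length on its axis, at x = -90 mm in the mixer's frame. It is a sleeve that spins freely on its pin: its own turn about x means nothing, and a hand holding it need not turn with the drum.
- brown_bottle_a: Bystander, to be left alone: brown glass dropper bottle with a white cap, 35 mm across and 71 mm high. Origin at the centre of its underside.
- brown_bottle_b: Bystander, to be left alone: second brown glass dropper bottle with a white cap, 35 mm across and 71 mm high. Origin at the centre of its underside.
- vial_red: Bystander, to be left alone: clear vial with a red cap, 23 mm across and 51 mm high. Origin at the centre of its underside.
- vial_green: Bystander, to be left alone: clear vial with a green cap, 23 mm across and 51 mm high. Origin at the centre of its underside.
- carton: Bystander, to be left alone: small printed carton, 46 x 76 x 74 mm. Origin at the centre of its underside.
- boats: Bystander, to be left alone: stack of white weighing boats, 70 x 70 x 25 mm. Origin at the centre of its underside.

How it is judged:
On the way:
1. the drum has been cranked round (a full turn from its start always suffices) ((value of joint drum above 5.4 rad or value of joint drum below -5.4 rad) and contact force between the fingers and crank_handle above 1 N), for 0.02 s.
At the end, for the whole second after the job is handed in: The cartridge's centre hangs below the axle within about 25 degrees of straight down (21 mm to either side), the drum stands still (under 0.05 rad/s) and the fingers grip the crank handle (more than 2 N) (y of cartridge_c0 in the frame of mixer between -0.021 and 0.021 m and z of cartridge_c0 in the frame of mixer below 0.12 m and velocity of joint drum between -0.05 and 0.05 rad/s and contact force between the fingers and crank_handle above 2 N); the arm keeps its last pose, push and grip.
It fails at once if a bottle, vial, the carton or the weighing boats were pushed away (more than 25 mm) or knocked over (distance of any of brown_bottle_a, brown_bottle_b, vial_red, vial_green, carton, boats from where it was at the start of the episode above 0.025 m or angle between any of brown_bottle_a, brown_bottle_b, vial_red, vial_green, carton, boats's own z axis and vertical above 0.5 rad).
It also fails if it takes over 72 s, if anything falls off the work surface, if the arm or the gripper's body presses on something with over 40 N, if the wrist force passes 120 N, or if a joint passes its speed limit or range.

## Working session

There is one attempt and no reset: what is moved stays moved. The work goes in short steps, Python scripts to look and compute and a tool call to move; the robot and the scene stay as the last step left them, time stands still between calls to the robot, and variables do not carry over. Pictures are saved under pics/ and viewed, at most 10 in all, crops included, and the job is handed in when it is done.

Besides the shell and the picture viewer there is one more tool, called after ">>>" as a command line: name --argument value ..., lists and objects as JSON in quotes. play_rows: Moves the arm, as the interface text tells. Its arguments: {"type":"object","properties":{"steps":{"type":"array"},"claw":{"type":"number"}},"required":["steps"]}

```bash
mkdir -p pics; ls; python3 - <<'E'
from plant import manip,vision
import cv2,numpy as np
print(manip.state())
for n in("side","top"):
    c=vision.camera_info(n);print(n,c)
    p,d=vision.grab_frame(n);cv2.imwrite(f"pics/{n}0.png",p);np.save(f"{n}0.npy",d)
print(vision.camera_info("wrist"))
E
```

```text
pics
{'time': 0.0, 'joint_pos': array([-1.25100286e+00,  5.33677602e-02,  1.61431472e+00,  2.87918326e-05,
        1.47599382e+00, -1.18966465e-01]), 'joint_vel': array([-0.00183479, -0.00053476, -0.00066895, -0.00095829, -0.00270475,
       -0.00102006]), 'joint_efforts': array([ 7.92059072e-04, -3.93679941e+01, -3.70175457e+01, -2.35314377e-05,
        7.08013598e-03, -1.96632151e-06]), 'tool_pos': array([ 0.26533812, -0.56518523,  0.23004389]), 'tool_rot': array([-1.03800778e-03,  9.76032341e-01,  2.17623030e-01, -9.01793350e-05]), 'contact_force': array([-0.78075247,  0.8161477 , -0.78240312]), 'ft_torque': array([ 0.00175982, -0.02340102, -0.01232134]), 'grasp_force': 0.0, 'gripper_width': 0.9991027673416215}
side {'K': array([[595.82624876,   0.        , 320.53315135],
       [  0.        , 595.82624876, 242.07920533],
       [  0.        ,   0.        ,   1.        ]]), 'eye': array([ 0.38712244, -0.95332164,  0.97087817]), 'orientation': array([-0.42233929,  0.90290901, -0.07519637,  0.02702511])}
top {'K': array([[513.71032115,   0.        , 318.30926312],
       [  0.        , 513.71032115, 258.46059467],
       [  0.        ,   0.        ,   1.        ]]), 'eye': array([0.2714886 , 0.0256481 , 1.38130243]), 'orientation': array([ 0.07573947, -0.68075075,  0.72463114, -0.07583967])}
{'K': array([[371.64829954,   0.        , 322.94675199],
       [  0.        , 371.64829954, 236.33609815],
       [  0.        ,   0.        ,   1.        ]]), 'T_tool_cam': array([[ 2.73191125e-04, -9.58619348e-01, -2.84690833e-01,
         7.23321105e-02],
       [ 9.99999714e-01,  6.10596681e-05,  7.54004143e-04,
        -7.31513206e-04],
       [-7.05419833e-04, -2.84690957e-01,  9.58619091e-01,
        -1.42585525e-01],
       [ 0.00000000e+00,  0.00000000e+00,  0.00000000e+00,
         1.00000000e+00]])}
```

View pics/side0.png

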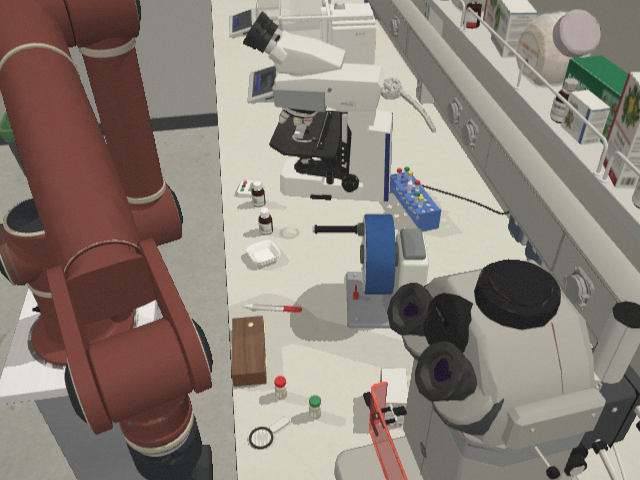

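View pics/top0.png

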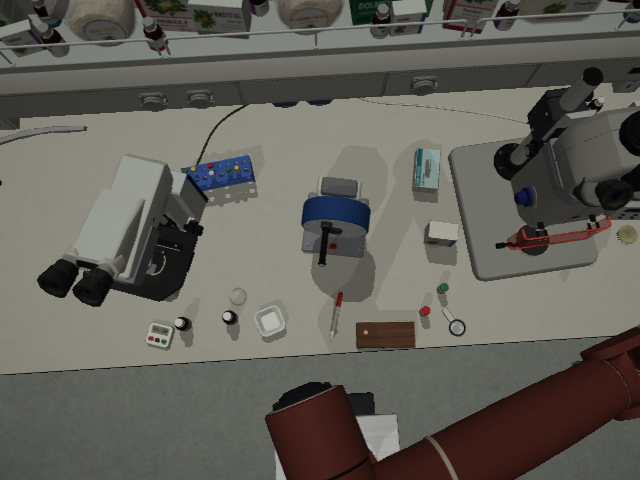

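Side: drum around (380,255), handle from (315,229) to (362,229). Top: handle from (322,262) to (326,228), drum around (336,215), boats (270,321), bottles (182,324) and (229,317), vials (425,310) and (443,288), carton (441,233).

```bash
cat > h.py <<'E'
import numpy as np,cv2
from scipy.spatial.transform import Rotation as R
from plant import manip,vision
def rot(q): return R.from_quat([q[1],q[2],q[3],q[0]])
def cloud(n,d):
    c=vision.camera_info(n);K=c["K"];v,u=np.mgrid[:480,:640]
    P=np.stack([(u-K[0,2])/K[0,0]*d,(v-K[1,2])/K[1,1]*d,d],-1)
    return P@rot(c["orientation"]).as_matrix().T+c["eye"]
def state():
    s=manip.state();return s
E
python3 - <<'E'
from h import *
for n,box,bb in(("side",(300,215,362,245),(340,205,400,300)),("top",(312,222,334,272),(295,190,375,250))):
    p=cv2.imread(f"pics/{n}0.png").astype(int);d=np.load(f"{n}0.npy");C=cloud(n,d)
    def sel(m,b):
        k=np.zeros_like(m);k[b[1]:b[3],b[0]:b[2]]=1;return C[m&k&(d>0)]
    blk=sel(p.max(2)<60,box);blk=blk[blk[:,2]>.1]
    m=np.median(blk,0);blk=blk[np.linalg.norm(blk-m,axis=1)<.08]
    w=np.linalg.svd(blk-blk.mean(0))[2][0]
    t=(blk-blk.mean(0))@w
    print(n,"handle",len(blk),blk.mean(0),w,t.min(),t.max(),blk.min(0),blk.max(0))
    bl=sel((p[...,0]>p[...,2]+50),bb);print("blue",len(bl),bl.min(0),bl.max(0),np.median(bl,0))
    np.save(n+"blue.npy",bl)
    red=sel((p[...,2]>p[...,0]+80)&(p[...,2]>p[...,1]+80),(325,230,345,255) if n=="top" else (345,280,365,305));print("red",len(red),np.median(red,0) if len(red) else 0)
b=np.load("topblue.npy");top=b[b[:,2]>b[:,2].max()-.012]
c=cv2.minAreaRect((top[:,:2]*1000).astype(np.float32));print("toprim",c)
d=np.load("top0.npy");C=cloud("top",d)
for nm,u,v in(("bA",182,324),("bB",229,317),("boats",270,321),("vr",425,310),("vg",443,288),("carton",441,233),("carton2",427,170),("wood",385,335),("ped",340,186),("microl",160,290)): print(nm,C[v,u].round(3))
E
```

```text
side handle 218 [ 0.55991214 -0.00202704  0.19679401] [ 0.98391715 -0.17861835  0.00159231] -0.04260776293521181 0.04265848087231399 [ 0.51692391 -0.01703713  0.19015739] [0.60292292 0.0099908  0.20310977]
blue 2013 [ 0.60350904 -0.12437793  0.11364522] [0.67812559 0.00958488 0.22987013] [ 0.63574219 -0.0912826   0.20204698]
red 20 [ 0.59886257 -0.03181983  0.0212507 ]
top handle 339 [ 0.57468244 -0.00073525  0.19369554] [-0.96341124  0.21595689  0.15874952] -0.05153277898401113 0.061831734339652306 [ 0.51198785 -0.02414846  0.12690255] [0.6221111  0.01890272 0.21019768]
blue 945 [ 0.61245606 -0.07829805  0.19549886] [0.67936366 0.03343524 0.23165886] [ 0.6446797  -0.02433929  0.22078093]
red 0 0
toprim ((643.603271484375, -33.36481857299805), (74.07672882080078, 55.82239532470703), 82.28707885742188)
bA [0.409 0.373 0.071]
bB [0.419 0.254 0.067]
boats [0.409 0.155 0.009]
vr [ 0.408 -0.251  0.051]
vg [ 0.462 -0.304  0.05 ]
carton [ 0.604 -0.309  0.077]
carton2 [ 0.79  -0.296  0.054]
wood [ 0.351 -0.144  0.036]
ped [ 0.714 -0.048  0.176]
microl [0.482 0.398 0.174]
```

```bash
cat >> h.py <<'E'
psi=np.radians(-9);a=np.array([np.cos(psi),np.sin(psi),0]);L=np.array([-np.sin(psi),np.cos(psi),0]);Z=np.array([0,0,1.])
t=np.radians(30)
Mg=np.stack([np.cos(t)*a+np.sin(t)*Z,-L,-np.cos(t)*Z+np.sin(t)*a],1)
def rel(p,M,s=None):
    s=s or manip.state();T=rot(s["tool_rot"])
    return (T.inv().apply(p-s["tool_pos"])*1000).round(1),np.degrees((T.inv()*R.from_matrix(M)).as_rotvec()).round(2)
H=np.array([.5605,.003,.192])
E
python3 - <<'E'
from h import *
for n in("top","side"):
    C=cloud(n,np.load(n+"0.npy"))
    q=C[:330] if n=="top" else C[:,225:]
    q=q.reshape(-1,3)
    for y in np.arange(-.6,.2,.1):
        k=q[(q[:,1]>y)&(q[:,1]<y+.1)&(q[:,2]>.08)&(q[:,2]<.6)]
        print(n,y.round(1),len(k),k[:,0].min().round(3) if len(k) else 0)
g=H-.002*a; tcp=g+.019*Mg[:,2]; pre=tcp-.1*Mg[:,2]
print(tcp,pre,rel(pre,Mg),rel(np.array([.42,-.2,.33]),Mg))
E
```

```text
top -0.6 11520 0.306
top -0.5 11447 0.527
top -0.4 3903 0.602
top -0.3 4387 0.601
top -0.2 4668 0.6
top -0.1 6933 0.546
top -0.0 5685 0.512
top 0.1 5050 0.888
side -0.6 20429 0.525
side -0.5 1838 0.527
side -0.4 5509 0.598
side -0.3 7257 0.887
side -0.2 8540 0.601
side -0.1 11735 0.517
side -0.0 5012 0.513
side 0.1 4487 0.888
[0.56790766 0.00182674 0.17554552] [0.51852325 0.00964846 0.26214806] (array([ 473.4, -412.9,  -31.1]), array([-9.04, 29.12, 33.32])) (array([ 295.2, -265.1,  -99.3]), array([-9.04, 29.12, 33.32]))
```

>>> play_rows --steps '[[[40,-35,-20,-2,5,6],[80,-70,-40,-3,8,10],[115,-105,-60,-4,12,14],[150,-135,-80,-5,15,17],[180,-165,-90,-6,18,21],[215,-195,-99,-7,21,24],[245,-225,-99,-8,24,28],[275,-250,-99,-9,27,31],[295,-265,-99,-9,29,33.3],[295,-265,-99,-9,29,33.3],[295,-265,-99,-9,29,33.3]]]' --claw 1

```text
time: 1.02
tool_pos: [0.4218, -0.1942, 0.3311]
tool_rot: [0.019, 0.963, -0.07, 0.259]
contact_force: [-0.1, 0.8, -0.4]
gripper_width: 0.998
grasp_force: 0.0
```

```bash
python3 - <<'E'
from h import *
g=H-.002*a; tcp=g+.019*Mg[:,2]; pre=tcp-.1*Mg[:,2]
s=manip.state();print(s["time"],s["tool_pos"],s["joint_pos"].round(2),rel(pre,Mg))
E
```

```text
1.0167 [ 0.42184979 -0.19420416  0.33105962] [-0.77 -0.76  2.13  0.31  1.34  0.94] (array([  22.6, -215.8,   92.5]), array([-0.26, -0.09,  0.57]))
```

>>> play_rows --steps '[[[4,-36,15,0,0,0],[8,-72,30,0,0,0],[12,-108,45,0,0,0],[16,-144,62,0,0,0],[20,-180,77,0,0,0],[22,-205,88,0,0,0.5],[22.5,-216,92.5,-0.3,-0.1,0.6],[22.5,-216,92.5,-0.3,-0.1,0.6],[22.5,-216,92.5,-0.3,-0.1,0.6]]]'

```text
time: 1.77
tool_pos: [0.5183, 0.0028, 0.26]
tool_rot: [0.022, 0.963, -0.08, 0.255]
contact_force: [0.6, -0.3, 0.5]
gripper_width: 1.002
grasp_force: 0.0
```

```bash
python3 - <<'E'
from h import *
g=H-.002*a; tcp=g+.019*Mg[:,2]
s=manip.state();print(s["time"],s["tool_pos"],s["joint_pos"].round(2),rel(tcp,Mg))
p,d=vision.grab_frame("wrist");cv2.imwrite("pics/w1.png",p);np.save("w1.npy",d)
E
```

```text
1.7667 [0.51825983 0.00278233 0.26000643] [-0.13 -0.58  2.15 -0.02  1.06  1.62] (array([ 0.8, -7.4, 97.7]), array([ 0.35,  0.29, -0.42]))
```

View pics/w1.png

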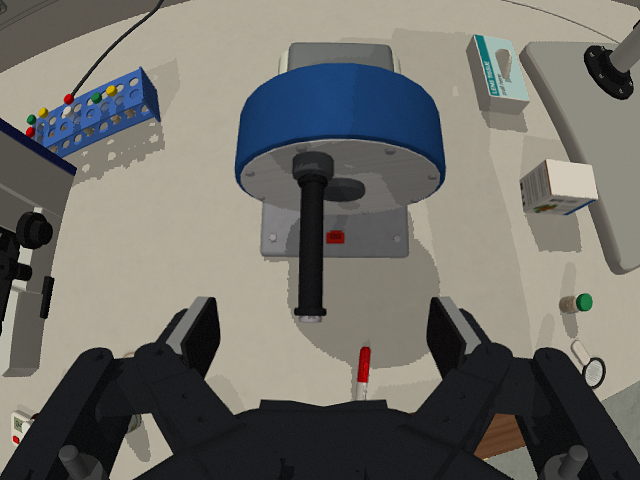

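Handle runs from (311,318) to (313,180), the pads at x≈210 and 435 straddle it, and the red pointer is at (336,237). I'll refine from depth.

```bash
cat >> h.py <<'E'
def wcloud(d,s):
    c=vision.camera_info("wrist");K=c["K"];v,u=np.mgrid[:480,:640]
    x=(u-K[0,2])/K[0,0];y=(v-K[1,2])/K[1,1];r=np.hypot(x,y)+1e-9
    k=np.tan(np.minimum(r,1.5))/r
    P=np.stack([x*k*d,y*k*d,d],-1)
    T=c["T_tool_cam"];P=P@T[:3,:3].T+T[:3,3]
    return P,P@rot(s["tool_rot"]).as_matrix().T+s["tool_pos"]
E
python3 - <<'E'
from h import *
s=manip.state();d=np.load("w1.npy");p=cv2.imread("pics/w1.png").astype(int)
Pt,C=wcloud(d,s)
k=np.zeros((480,640),bool);k[190:305,290:335]=1
m=k&(p.max(2)<60)&(d>0)&(C[...,2]>.15)
q=C[m];w=np.linalg.svd(q-q.mean(0))[2][0];print(len(q),q.mean(0),w*np.sign(w[0]),"tool",Pt[m].mean(0))
e=C[300:316,300:320].reshape(-1,3);print("tip",C[308,311],Pt[308,311],"base",C[165,313],Pt[165,313])
mb=(p[...,0]>p[...,2]+50)&(d>0)
mb[:, :230]=0;mb[:,450:]=0;mb[:60]=0;mb[215:]=0
b=C[mb];top=b[b[:,2]>b[:,2].max()-.015];print("rim",cv2.minAreaRect((top[:,:2]*1000).astype(np.float32)),b.max(0),b.min(0))
# face plane (grey front)
f=C[185:200,260:300].reshape(-1,3);f2=C[185:200,370:420].reshape(-1,3);f=np.r_[f,f2];w=np.linalg.svd(f-f.mean(0))[2][2];print("face n",w,f.mean(0))
mr=(p[...,2]>150)&(p[...,1]<90)&(d>0);mr[:225]=0;mr[250:]=0;print("pointer",np.median(C[mr],0))
E
```

```text
2670 [0.55661014 0.00335849 0.19753375] [ 0.98323733 -0.18128933 -0.0194561 ] tool [ 0.00110627 -0.00785984  0.07347654]
tip [0.51959619 0.00919051 0.20071538] [-0.02983156 -0.00740861  0.05210333] base [ 0.60648159 -0.00631496  0.20605744] [ 0.0494171  -0.00665828  0.0913094 ]
rim ((642.5216674804688, -32.05322265625), (93.50421142578125, 58.01591491699219), 80.6247787475586) [0.70865144 0.0528931  0.22807658] [ 0.60241221 -0.11264859  0.13365329]
face n [-0.94726954  0.15962974 -0.27784666] [ 0.61236482 -0.0310386   0.12979775]
pointer [nan nan nan]
  return _methods._mean(a, axis=axis, dtype=dtype,
  ret = um.true_divide(
```

```bash
sed -i 's/radians(-9)/radians(-10)/; s/^H=.*/H=np.array([.5605,.0025,.191])/' h.py; python3 - <<'E'
from h import *
g=H-.002*a; tcp=g+.019*Mg[:,2]
print(rel(tcp,Mg))
E
```

```text
(array([-0.4, -7.7, 99.1]), array([-0.11,  0.21,  0.36]))
```

>>> play_rows --steps '[[[0,-3,15,0,0,0],[0,-7.7,35,0,0.2,0.4],[0,-7.7,60,0,0.2,0.4],[0,-7.7,80,0,0.2,0.4],[0,-7.7,94,0,0.2,0.4],[0,-7.7,99,0,0.2,0.4],[0,-7.7,99,0,0.2,0.4],[0,-7.7,99,0,0.2,0.4]]]'

```text
time: 2.48
tool_pos: [0.5685, 0.0006, 0.1761]
tool_rot: [0.022, 0.962, -0.085, 0.259]
contact_force: [-0.5, 0.1, 0.7]
gripper_width: 0.997
grasp_force: 0.0
```

>>> play_rows --steps '[[[0,0,0,0,0,0],[0,0,0,0,0,0],[0,0,0,0,0,0],[0,0,0,0,0,0],[0,0,0,0,0,0],[0,0,0,0,0,0],[0,0,0,0,0,0],[0,0,0,0,0,0],[0,0,0,0,0,0],[0,0,0,0,0,0],[0,0,0,0,0,0],[0,0,0,0,0,0]]]' --claw -1

```text
time: 3.48
tool_pos: [0.5683, 0.0019, 0.1755]
tool_rot: [0.021, 0.962, -0.084, 0.258]
contact_force: [-5.9, 1.4, 4.6]
gripper_width: 0.157
grasp_force: 58.5
```

```bash
python3 - <<'E'
from h import *
s=manip.state();print(s)
p,d=vision.grab_frame("wrist");cv2.imwrite("pics/w2.png",p)
# tool-frame directions of mixer axes
T=rot(s["tool_rot"]).as_matrix();print("L",T.T@L,"Z",T.T@Z,"a",T.T@a)
O=np.array([.644,-.033,.14]);g=s["tool_pos"]-.019*T[:,2]-O;y,z=g@L,g[2]
print("x,y,z",g@a,y,z,"r",np.hypot(y,z),"ang",np.degrees(np.arctan2(-y,z)))
E
```

```text
{'time': 3.4833, 'joint_pos': array([-0.11381449, -0.36581311,  2.14308205, -0.03745732,  0.84132089,
        1.64940351]), 'joint_vel': array([-0.00030868, -0.00212071,  0.00154987,  0.00064135,  0.0013657 ,
        0.00096498]), 'joint_efforts': array([-7.30883405e-01, -1.92235315e+01, -3.64091277e+01, -2.07307460e-01,
       -2.19371818e+00, -3.03704711e-02]), 'tool_pos': array([0.56832394, 0.00186482, 0.17549004]), 'tool_rot': array([ 0.02126152,  0.96217831, -0.08437181,  0.25815161]), 'contact_force': array([-5.92318598,  1.35352173,  4.57165696]), 'ft_torque': array([ 0.16471881,  0.58781594, -0.0057827 ]), 'grasp_force': 58.53423357009888, 'gripper_width': 0.15698408358960422}
L [-0.00105289 -0.99999645  0.00244839] Z [ 0.5003635  -0.00264668 -0.86581139] a [8.65814796e-01 3.13477200e-04 5.00364508e-01]
x,y,z -0.09008750774898215 0.021147614331213618 0.05194045282083354 r 0.05608058693643449 ang -22.15375159413297
```

View pics/w2.png

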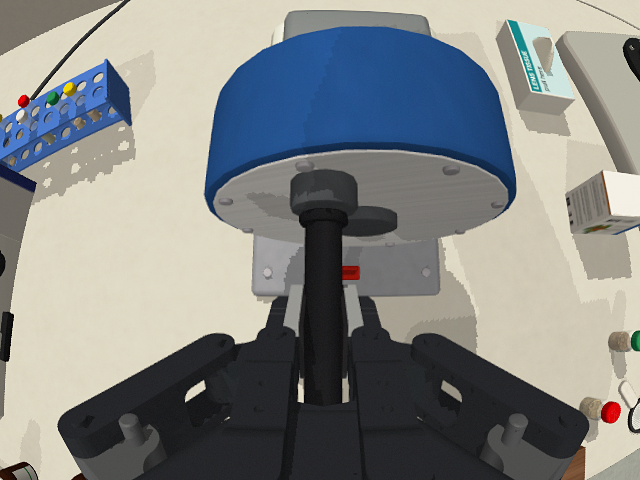

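Gripped: pads sit around the handle at (323,340), drum hub at (375,220), pointer (350,272). The handle angle is ≈ -22°. Now I'll work out the circle rows.

```bash
cat >> h.py <<'E'
O=np.array([.644,-.033,.14])
def seg(t0,t1,n):
    th=np.radians(np.linspace(t0,t1,n+1)[1:]);b=np.radians(t0)
    dy=-55*(np.sin(th)-np.sin(b));dz=55*(np.cos(th)-np.cos(b))
    return [[round(.5*z,1),round(-y,1),round(-.866*z,1),0,0,0] for y,z in zip(dy,dz)]
def rep(s=None):
    s=s or manip.state();T=rot(s["tool_rot"]).as_matrix();g=s["tool_pos"]-.019*T[:,2]-O;y,z=g@L,g[2]
    th=np.arctan2(-y,z);F=s["contact_force"];tv=-np.cos(th)*L-np.sin(th)*Z;rv=-np.sin(th)*L+np.cos(th)*Z
    print(f"t {s['time']:.2f} ang {np.degrees(th):.1f} r {1000*np.hypot(y,z):.1f} x {1000*(g@a):.1f} Ft {F@tv:.2f} Fr {F@rv:.2f} Fa {F@a:.2f} grip {s['grasp_force']:.0f}")
E
python3 - <<'E'
from h import *
rep()
for k in range(12): print(-22-30*k,seg(-22-30*k,-52-30*k,10))
E
```

```text
t 3.53 ang -22.1 r 56.1 x -90.1 Ft 1.66 Fr 5.12 Fa -5.43 grip 59
-22 [[np.float64(-0.6), np.float64(-2.6), np.float64(1.0), 0, 0, 0], [np.float64(-1.2), np.float64(-5.2), np.float64(2.1), 0, 0, 0], [np.float64(-1.9), np.float64(-7.7), np.float64(3.3), 0, 0, 0], [np.float64(-2.7), np.float64(-10.2), np.float64(4.7), 0, 0, 0], [np.float64(-3.5), np.float64(-12.5), np.float64(6.1), 0, 0, 0], [np.float64(-4.4), np.float64(-14.7), np.float64(7.7), 0, 0, 0], [np.float64(-5.4), np.float64(-16.9), np.float64(9.3), 0, 0, 0], [np.float64(-6.4), np.float64(-19.0), np.float64(11.1), 0, 0, 0], [np.float64(-7.5), np.float64(-20.9), np.float64(12.9), 0, 0, 0], [np.float64(-8.6), np.float64(-22.7), np.float64(14.8), 0, 0, 0]]
-52 [[np.float64(-1.2), np.float64(-1.7), np.float64(2.0), 0, 0, 0], [np.float64(-2.4), np.float64(-3.3), np.float64(4.1), 0, 0, 0], [np.float64(-3.6), np.float64(-4.8), np.float64(6.2), 0, 0, 0], [np.float64(-4.9), np.float64(-6.1), np.float64(8.4), 0, 0, 0], [np.float64(-6.2), np.float64(-7.3), np.float64(10.7), 0, 0, 0], [np.float64(-7.5), np.float64(-8.3), np.float64(13.0),
[... 6069 characters left out ...]
 np.float64(-26.2), np.float64(-9.6), 0, 0, 0]]
-352 [[np.float64(0.2), np.float64(-2.9), np.float64(-0.3), 0, 0, 0], [np.float64(0.3), np.float64(-5.7), np.float64(-0.4), 0, 0, 0], [np.float64(0.3), np.float64(-8.6), np.float64(-0.5), 0, 0, 0], [np.float64(0.2), np.float64(-11.5), np.float64(-0.3), 0, 0, 0], [np.float64(0.1), np.float64(-14.4), np.float64(-0.1), 0, 0, 0], [np.float64(-0.2), np.float64(-17.2), np.float64(0.3), 0, 0, 0], [np.float64(-0.4), np.float64(-20.0), np.float64(0.8), 0, 0, 0], [np.float64(-0.8), np.float64(-22.8), np.float64(1.4), 0, 0, 0], [np.float64(-1.2), np.float64(-25.6), np.float64(2.1), 0, 0, 0], [np.float64(-1.7), np.float64(-28.3), np.float64(3.0), 0, 0, 0]]
```

>>> play_rows --steps '[[[-0.6,-2.6,1.0,0,0,0],[-1.2,-5.2,2.1,0,0,0],[-1.9,-7.7,3.3,0,0,0],[-2.7,-10.2,4.7,0,0,0],[-3.5,-12.5,6.1,0,0,0],[-4.4,-14.7,7.7,0,0,0],[-5.4,-16.9,9.3,0,0,0],[-6.4,-19.0,11.1,0,0,0],[-7.5,-20.9,12.9,0,0,0],[-8.6,-22.7,14.8,0,0,0]]]'

```text
time: 4.37
tool_pos: [0.5724, 0.0246, 0.158]
tool_rot: [0.021, 0.962, -0.084, 0.258]
contact_force: [-2.0, 2.6, 2.9]
gripper_width: 0.152
grasp_force: 58.5
```

```bash
python3 -c "from h import *;rep()"
```

```text
t 4.37 ang -52.1 r 56.0 x -90.0 Ft 0.94 Fr 3.48 Fa -2.43 grip 59
```

>>> play_rows --steps '[[[-1.2,-1.7,2.0,0,0,0],[-2.4,-3.3,4.1,0,0,0],[-3.6,-4.8,6.2,0,0,0],[-4.9,-6.1,8.4,0,0,0],[-6.2,-7.3,10.7,0,0,0],[-7.5,-8.3,13.0,0,0,0],[-8.9,-9.3,15.4,0,0,0],[-10.3,-10.0,17.8,0,0,0],[-11.7,-10.6,20.2,0,0,0],[-13.1,-11.1,22.7,0,0,0]]]'

```text
time: 5.2
tool_pos: [0.5743, 0.0352, 0.1315]
tool_rot: [0.021, 0.962, -0.084, 0.258]
contact_force: [-0.8, 4.7, 1.7]
gripper_width: 0.16
grasp_force: 58.4
```

```bash
python3 -c "from h import *;rep()"
```

```text
t 5.20 ang -81.7 r 55.6 x -90.0 Ft 1.04 Fr 4.68 Fa -1.59 grip 58
```

>>> play_rows --steps '[[[-1.4,-0.3,2.5,0,0,0],[-2.9,-0.5,5.0,0,0,0],[-4.3,-0.5,7.5,0,0,0],[-5.7,-0.4,10.0,0,0,0],[-7.2,-0.1,12.4,0,0,0],[-8.6,0.3,14.9,0,0,0],[-10.0,0.9,17.3,0,0,0],[-11.4,1.6,19.8,0,0,0],[-12.8,2.5,22.1,0,0,0],[-14.1,3.5,24.5,0,0,0]]]'

```text
time: 6.03
tool_pos: [0.5736, 0.0315, 0.1033]
tool_rot: [0.022, 0.962, -0.084, 0.258]
contact_force: [0.4, 1.7, 0.2]
gripper_width: 0.153
grasp_force: 58.4
```

```bash
python3 -c "from h import *;rep()"
```

```text
t 6.03 ang -111.6 r 55.1 x -90.1 Ft 0.85 Fr 1.56 Fa 0.09 grip 58
```

>>> play_rows --steps '[[[-1.3,1.1,2.3,0,0,0],[-2.6,2.4,4.5,0,0,0],[-3.9,3.9,6.7,0,0,0],[-5.1,5.4,8.8,0,0,0],[-6.2,7.1,10.8,0,0,0],[-7.4,8.9,12.8,0,0,0],[-8.5,10.8,14.6,0,0,0],[-9.5,12.8,16.4,0,0,0],[-10.5,14.9,18.1,0,0,0],[-11.4,17.1,19.7,0,0,0]]]'

```text
time: 6.87
tool_pos: [0.5706, 0.0145, 0.0808]
tool_rot: [0.022, 0.962, -0.084, 0.258]
contact_force: [-5.6, -0.3, 6.3]
gripper_width: 0.15
grasp_force: 58.9
```

```bash
python3 -c "from h import *;rep();print(manip.state()['joint_pos'].round(2))"
```

```text
t 6.87 ang -141.4 r 54.6 x -90.0 Ft 2.91 Fr -5.72 Fa -5.43 grip 59
[-0.08 -0.22  2.2  -0.07  0.64  1.71]
```

>>> play_rows --steps '[[[-0.9,2.3,1.5,0,0,0],[-1.7,4.7,2.9,0,0,0],[-2.4,7.2,4.1,0,0,0],[-3.0,9.8,5.3,0,0,0],[-3.6,12.4,6.3,0,0,0],[-4.2,15.1,7.2,0,0,0],[-4.6,17.8,8.0,0,0,0],[-5.0,20.6,8.7,0,0,0],[-5.3,23.4,9.2,0,0,0],[-5.6,26.2,9.6,0,0,0]]]'

```text
time: 7.7
tool_pos: [0.5662, -0.0105, 0.07]
tool_rot: [0.021, 0.962, -0.084, 0.258]
contact_force: [-6.8, 4.5, 7.7]
gripper_width: 0.153
grasp_force: 59.1
```

```bash
python3 -c "from h import *;rep()"
```

```text
t 7.70 ang -170.9 r 54.2 x -90.1 Ft 4.40 Fr -7.08 Fa -7.49 grip 59
```

>>> play_rows --steps '[[[-0.2,2.9,0.3,0,0,0],[-0.3,5.7,0.4,0,0,0],[-0.3,8.6,0.5,0,0,0],[-0.2,11.5,0.3,0,0,0],[-0.1,14.4,0.1,0,0,0],[0.2,17.2,-0.3,0,0,0],[0.4,20.0,-0.8,0,0,0],[0.8,22.8,-1.4,0,0,0],[1.2,25.6,-2.1,0,0,0],[1.7,28.3,-3.0,0,0,0]]]'

```text
time: 8.53
tool_pos: [0.5612, -0.0375, 0.073]
tool_rot: [0.02, 0.962, -0.085, 0.258]
contact_force: [-0.3, 8.3, 2.7]
gripper_width: 0.154
grasp_force: 58.8
```

```bash
python3 -c "from h import *;rep()"
```

```text
t 8.53 ang 159.5 r 54.0 x -90.2 Ft 6.64 Fr -5.39 Fa -1.71 grip 59
```

>>> play_rows --steps '[[[0.6,2.6,-1.0,0,0,0],[1.2,5.2,-2.1,0,0,0],[1.9,7.7,-3.3,0,0,0],[2.7,10.2,-4.7,0,0,0],[3.5,12.5,-6.1,0,0,0],[4.4,14.7,-7.7,0,0,0],[5.4,16.9,-9.3,0,0,0],[6.4,19.0,-11.1,0,0,0],[7.5,20.9,-12.9,0,0,0],[8.6,22.7,-14.8,0,0,0]]]'

```text
time: 9.37
tool_pos: [0.5571, -0.0598, 0.0891]
tool_rot: [0.02, 0.962, -0.085, 0.258]
contact_force: [7.3, 6.6, -4.0]
gripper_width: 0.152
grasp_force: 58.4
```

```bash
python3 -c "from h import *;rep()"
```

```text
t 9.37 ang 129.6 r 54.0 x -90.4 Ft 7.99 Fr -3.46 Fa 6.07 grip 58
```

>>> play_rows --steps '[[[1.2,1.7,-2.0,0,0,0],[2.4,3.3,-4.1,0,0,0],[3.6,4.8,-6.2,0,0,0],[4.9,6.1,-8.4,0,0,0],[6.2,7.3,-10.7,0,0,0],[7.5,8.3,-13.0,0,0,0],[8.9,9.3,-15.4,0,0,0],[10.3,10.0,-17.8,0,0,0],[11.7,10.6,-20.2,0,0,0],[13.1,11.1,-22.7,0,0,0]]]'

```text
time: 10.2
tool_pos: [0.555, -0.0716, 0.1145]
tool_rot: [0.021, 0.962, -0.085, 0.258]
contact_force: [10.3, 1.0, -9.1]
gripper_width: 0.154
grasp_force: 58.4
```

```bash
python3 -c "from h import *;rep()"
```

```text
t 10.20 ang 99.6 r 54.3 x -90.5 Ft 9.44 Fr -1.18 Fa 9.93 grip 58
```

>>> play_rows --steps '[[[1.4,0.3,-2.5,0,0,0],[2.9,0.5,-5.0,0,0,0],[4.3,0.5,-7.5,0,0,0],[5.7,0.4,-10.0,0,0,0],[7.2,0.1,-12.4,0,0,0],[8.6,-0.3,-14.9,0,0,0],[10.0,-0.9,-17.3,0,0,0],[11.4,-1.6,-19.8,0,0,0],[12.8,-2.5,-22.1,0,0,0],[14.1,-3.5,-24.5,0,0,0]]]'

```text
time: 11.03
tool_pos: [0.5554, -0.0695, 0.1426]
tool_rot: [0.022, 0.962, -0.085, 0.258]
contact_force: [9.3, -4.2, -8.3]
gripper_width: 0.153
grasp_force: 58.5
```

```bash
python3 -c "from h import *;rep()"
```

```text
t 11.03 ang 69.6 r 54.8 x -90.4 Ft 8.68 Fr -0.52 Fa 9.94 grip 59
```

>>> play_rows --steps '[[[1.3,-1.1,-2.3,0,0,0],[2.6,-2.4,-4.5,0,0,0],[3.9,-3.9,-6.7,0,0,0],[5.1,-5.4,-8.8,0,0,0],[6.2,-7.1,-10.8,0,0,0],[7.4,-8.9,-12.8,0,0,0],[8.5,-10.8,-14.6,0,0,0],[9.5,-12.8,-16.4,0,0,0],[10.5,-14.9,-18.1,0,0,0],[11.4,-17.1,-19.7,0,0,0]]]'

```text
time: 11.87
tool_pos: [0.5583, -0.0538, 0.1661]
tool_rot: [0.023, 0.962, -0.084, 0.258]
contact_force: [0.7, -7.9, -2.6]
gripper_width: 0.155
grasp_force: 59.3
```

```bash
python3 -c "from h import *;rep()"
```

```text
t 11.87 ang 39.7 r 55.3 x -90.3 Ft 7.61 Fr 2.88 Fa 2.04 grip 59
```

>>> play_rows --steps '[[[0.9,-2.3,-1.5,0,0,0],[1.7,-4.7,-2.9,0,0,0],[2.4,-7.2,-4.1,0,0,0],[3.0,-9.8,-5.3,0,0,0],[3.6,-12.4,-6.3,0,0,0],[4.2,-15.1,-7.2,0,0,0],[4.6,-17.8,-8.0,0,0,0],[5.0,-20.6,-8.7,0,0,0],[5.3,-23.4,-9.2,0,0,0],[5.6,-26.2,-9.6,0,0,0]]]'

```text
time: 12.7
tool_pos: [0.563, -0.0277, 0.1787]
tool_rot: [0.023, 0.962, -0.084, 0.258]
contact_force: [-7.4, -4.7, 5.7]
gripper_width: 0.151
grasp_force: 60.3
```

```bash
python3 -c "from h import *;rep()"
```

```text
t 12.70 ang 9.1 r 55.8 x -90.2 Ft 4.93 Fr 6.53 Fa -6.44 grip 60
```

>>> play_rows --steps '[[[0.2,-2.9,-0.3,0,0,0],[0.3,-5.7,-0.4,0,0,0],[0.3,-8.6,-0.5,0,0,0],[0.2,-11.5,-0.3,0,0,0],[0.1,-14.4,-0.1,0,0,0],[-0.2,-17.2,0.3,0,0,0],[-0.4,-20.0,0.8,0,0,0],[-0.8,-22.8,1.4,0,0,0],[-1.2,-25.6,2.1,0,0,0],[-1.7,-28.3,3.0,0,0,0]]]'

```text
time: 13.53
tool_pos: [0.5683, 0.0015, 0.1757]
tool_rot: [0.022, 0.962, -0.084, 0.258]
contact_force: [-5.2, 0.1, 6.3]
gripper_width: 0.154
grasp_force: 60.5
```

```bash
python3 -c "from h import *;rep()"
```

```text
t 13.53 ang -21.7 r 56.1 x -90.1 Ft 3.04 Fr 5.54 Fa -5.12 grip 60
```

```bash
python3 - <<'E'
import numpy as np
D=np.array([[-52.1,.94],[-81.7,1.04],[-111.6,.85],[-141.4,2.91],[-170.9,4.4],[159.5,6.64],[129.6,7.99],[99.6,9.44],[69.6,8.68],[39.7,7.61],[9.1,4.93],[-21.7,3.04]])
t=np.radians(D[:,0]);A=np.c_[np.ones(12),np.cos(t),np.sin(t)]
x=np.linalg.lstsq(A,D[:,1],rcond=None)[0];thm=np.degrees(np.arctan2(x[2],x[1]))
print(x,np.hypot(*x[1:])*.055,thm,"down at",thm+90,(D[:,1]-A@x).round(2))
from h import seg
for k in range(6):print([[float(v) for v in r] for r in seg(-22-27*k,-49-27*k,9)])
E
```

```text
[ 4.87677467 -0.35573813  4.23199405] 0.23358055947310885 94.80494274720868 down at 184.80494274720868 [-0.38  0.4  -0.22  0.4  -0.16 -0.05 -0.37  0.33 -0.04  0.3  -0.26  0.06]
[[-0.6, -2.6, 1.0, 0.0, 0.0, 0.0], [-1.2, -5.2, 2.1, 0.0, 0.0, 0.0], [-1.9, -7.7, 3.3, 0.0, 0.0, 0.0], [-2.7, -10.2, 4.7, 0.0, 0.0, 0.0], [-3.5, -12.5, 6.1, 0.0, 0.0, 0.0], [-4.4, -14.7, 7.7, 0.0, 0.0, 0.0], [-5.4, -16.9, 9.3, 0.0, 0.0, 0.0], [-6.4, -19.0, 11.1, 0.0, 0.0, 0.0], [-7.5, -20.9, 12.9, 0.0, 0.0, 0.0]]
[[-1.1, -1.8, 1.9, 0.0, 0.0, 0.0], [-2.3, -3.5, 3.9, 0.0, 0.0, 0.0], [-3.5, -5.1, 6.0, 0.0, 0.0, 0.0], [-4.7, -6.6, 8.2, 0.0, 0.0, 0.0], [-6.0, -7.9, 10.4, 0.0, 0.0, 0.0], [-7.3, -9.1, 12.6, 0.0, 0.0, 0.0], [-8.6, -10.2, 15.0, 0.0, 0.0, 0.0], [-10.0, -11.1, 17.3, 0.0, 0.0, 0.0], [-11.4, -11.9, 19.7, 0.0, 0.0, 0.0]]
[[-1.4, -0.6, 2.4, 0.0, 0.0, 0.0], [-2.8, -1.1, 4.9, 0.0, 0.0, 0.0], [-4.3, -1.4, 7.4, 0.0, 0.0, 0.0], [-5.7, -1.6, 9.9, 0.0, 0.0, 0.0], [-7.1, -1.6, 12.4, 0.0, 0.0, 0.0], [-8.6, -1.5, 14.8, 0.0, 0.0, 0.0], [-10.0, -1.2, 17.3, 0.0, 0.0, 0.0], [-11.4, -0.8, 19.8, 0.0, 0.0, 0.0], [-12.8, -0.2
[... 239 characters left out ...]
.9, 0.0, 0.0, 0.0], [-10.4, 9.7, 18.0, 0.0, 0.0, 0.0], [-11.5, 11.5, 19.9, 0.0, 0.0, 0.0]]
[[-1.1, 1.9, 1.9, 0.0, 0.0, 0.0], [-2.1, 3.9, 3.6, 0.0, 0.0, 0.0], [-3.1, 6.0, 5.3, 0.0, 0.0, 0.0], [-4.0, 8.3, 6.9, 0.0, 0.0, 0.0], [-4.9, 10.6, 8.4, 0.0, 0.0, 0.0], [-5.6, 13.0, 9.8, 0.0, 0.0, 0.0], [-6.4, 15.5, 11.0, 0.0, 0.0, 0.0], [-7.0, 18.0, 12.2, 0.0, 0.0, 0.0], [-7.6, 20.6, 13.2, 0.0, 0.0, 0.0]]
[[-0.5, 2.7, 0.9, 0.0, 0.0, 0.0], [-1.0, 5.4, 1.7, 0.0, 0.0, 0.0], [-1.4, 8.2, 2.4, 0.0, 0.0, 0.0], [-1.7, 11.0, 2.9, 0.0, 0.0, 0.0], [-1.9, 13.8, 3.3, 0.0, 0.0, 0.0], [-2.1, 16.7, 3.6, 0.0, 0.0, 0.0], [-2.2, 19.6, 3.8, 0.0, 0.0, 0.0], [-2.2, 22.5, 3.8, 0.0, 0.0, 0.0], [-2.1, 25.3, 3.7, 0.0, 0.0, 0.0]]
```

Clean fit: friction 0.268 N m and cartridge moment 0.234 N m, so the heavy side is down at a handle angle of about 185° (= -175°).

>>> play_rows --steps '[[[-0.6,-2.6,1.0,0,0,0],[-1.2,-5.2,2.1,0,0,0],[-1.9,-7.7,3.3,0,0,0],[-2.7,-10.2,4.7,0,0,0],[-3.5,-12.5,6.1,0,0,0],[-4.4,-14.7,7.7,0,0,0],[-5.4,-16.9,9.3,0,0,0],[-6.4,-19.0,11.1,0,0,0],[-7.5,-20.9,12.9,0,0,0]]]'

```text
time: 14.28
tool_pos: [0.572, 0.0227, 0.1602]
tool_rot: [0.021, 0.962, -0.084, 0.258]
contact_force: [-2.5, 3.1, 3.6]
gripper_width: 0.157
grasp_force: 60.3
```

>>> play_rows --steps '[[[-1.1,-1.8,1.9,0,0,0],[-2.3,-3.5,3.9,0,0,0],[-3.5,-5.1,6.0,0,0,0],[-4.7,-6.6,8.2,0,0,0],[-6.0,-7.9,10.4,0,0,0],[-7.3,-9.1,12.6,0,0,0],[-8.6,-10.2,15.0,0,0,0],[-10.0,-11.1,17.3,0,0,0],[-11.4,-11.9,19.7,0,0,0]]]'

```text
time: 15.03
tool_pos: [0.5741, 0.0342, 0.1372]
tool_rot: [0.021, 0.962, -0.084, 0.258]
contact_force: [0.1, 4.7, 1.1]
gripper_width: 0.158
grasp_force: 60.1
```

>>> play_rows --steps '[[[-1.4,-0.6,2.4,0,0,0],[-2.8,-1.1,4.9,0,0,0],[-4.3,-1.4,7.4,0,0,0],[-5.7,-1.6,9.9,0,0,0],[-7.1,-1.6,12.4,0,0,0],[-8.6,-1.5,14.8,0,0,0],[-10.0,-1.2,17.3,0,0,0],[-11.4,-0.8,19.8,0,0,0],[-12.8,-0.2,22.2,0,0,0]]]'

```text
time: 15.78
tool_pos: [0.574, 0.0342, 0.1115]
tool_rot: [0.022, 0.962, -0.084, 0.258]
contact_force: [1.6, 3.2, -0.5]
gripper_width: 0.154
grasp_force: 59.9
```

>>> play_rows --steps '[[[-1.4,0.7,2.4,0,0,0],[-2.8,1.6,4.8,0,0,0],[-4.1,2.6,7.1,0,0,0],[-5.4,3.7,9.4,0,0,0],[-6.7,5.0,11.6,0,0,0],[-8.0,6.4,13.8,0,0,0],[-9.2,8.0,15.9,0,0,0],[-10.4,9.7,18.0,0,0,0],[-11.5,11.5,19.9,0,0,0]]]'

```text
time: 16.53
tool_pos: [0.572, 0.0227, 0.0887]
tool_rot: [0.022, 0.962, -0.084, 0.258]
contact_force: [-1.1, -0.5, 3.7]
gripper_width: 0.153
grasp_force: 60.1
```

```bash
python3 -c "from h import *;rep()"
```

```text
t 16.53 ang -129.4 r 54.8 x -90.1 Ft 2.41 Fr -2.85 Fa -0.97 grip 60
```

>>> play_rows --steps '[[[-1.1,1.9,1.9,0,0,0],[-2.1,3.9,3.6,0,0,0],[-3.1,6.0,5.3,0,0,0],[-4.0,8.3,6.9,0,0,0],[-4.9,10.6,8.4,0,0,0],[-5.6,13.0,9.8,0,0,0],[-6.4,15.5,11.0,0,0,0],[-7.0,18.0,12.2,0,0,0],[-7.6,20.6,13.2,0,0,0]]]'

```text
time: 17.28
tool_pos: [0.5685, 0.0028, 0.0738]
tool_rot: [0.021, 0.962, -0.084, 0.258]
contact_force: [-5.8, 1.7, 7.2]
gripper_width: 0.155
grasp_force: 60.5
```

>>> play_rows --steps '[[[-0.5,2.7,0.9,0,0,0],[-1.0,5.4,1.7,0,0,0],[-1.4,8.2,2.4,0,0,0],[-1.7,11.0,2.9,0,0,0],[-1.9,13.8,3.3,0,0,0],[-2.1,16.7,3.6,0,0,0],[-2.1,16.7,3.6,0,0,0],[-2.1,16.7,3.6,0,0,0],[-2.1,16.7,3.6,0,0,0],[-2.1,16.7,3.6,0,0,0],[-2.1,16.7,3.6,0,0,0],[-2.1,16.7,3.6,0,0,0]]]'

```text
time: 18.28
tool_pos: [0.5656, -0.0134, 0.0697]
tool_rot: [0.021, 0.962, -0.084, 0.258]
contact_force: [-5.9, 1.6, 8.4]
gripper_width: 0.155
grasp_force: 60.5
```

```bash
python3 - <<'E'
from h import *
rep();print(manip.state()["joint_vel"].round(3))
p,d=vision.grab_frame("wrist");cv2.imwrite("pics/w3.png",p);rep()
E
```

```text
t 18.28 ang -174.1 r 54.2 x -90.1 Ft 1.42 Fr -8.31 Fa -6.13 grip 60
[-0.001 -0.     0.001 -0.001  0.    -0.003]
t 18.33 ang -174.1 r 54.2 x -90.1 Ft 1.74 Fr -7.06 Fa -5.66 grip 60
```

View pics/w3.png

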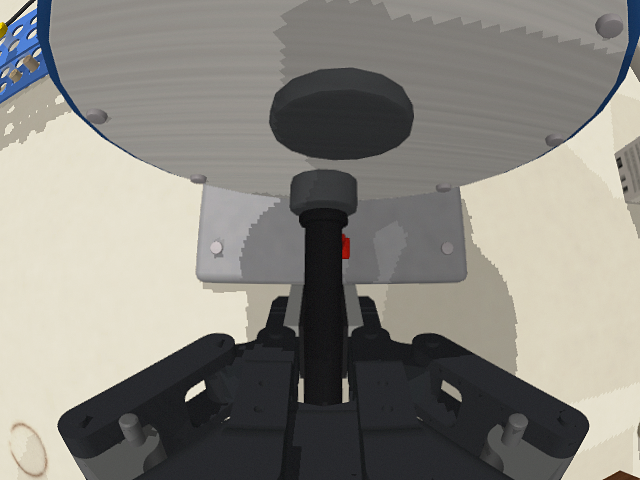

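The picture shows the handle at (323,300), still between the pads and just left of the red pointer at (346,247). Its angle is -174°, everything is standing still and the grip is 60 N. Handing in.

```bash
python3 -c "from plant import order;print(order.job_done())"
```

```text
the job is handed in; nothing more can be done
None
```

I turned the drum one full turn and about 150° more, found the heavy side by feel, and handed in at 18.3 s with it hanging about straight down (within a few degrees by my estimate), standing still and the handle gripped at 60 N; the hand-in gave no verdict.

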